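Put the impact sockets away in their dishes

ROBOT

A 6-joint arm with a two-finger parallel gripper is mounted at the origin on the work surface. World frame = base frame: x ahead of the robot, y to its left, z up, the work surface at z = 0. Lengths are in m, angles in rad, forces in N, time in s.
With the tool pointing down it reaches from about 0.375 to 0.75 m from the base axis. Payload 9 kg.
Tool frame: the origin (TCP) lies midway between the tips of the shut fingers; the grasp point (between the pads) lies 19 mm behind it; z points along the fingers, y is the direction in which the jaws open and shut (so a half turn about z gives the same grasp; the last joint's range is limited). The gripper opens to 85 mm and grips with 20 to 120 N. Pads are 22 mm wide; open, the fingers measure 114 mm over their backs; the gripper's body (76 mm by 85 mm) begins 54 mm behind the grasp point. The pads swing forward as they close: fully open they stand 13 mm farther back than shut.
Start: joints at [1.108, 0.104, 0.097, 1.564, 0, 1.353], TCP at [0.145, 0.582, 0.231] pointing down, gripper open.
Joint ranges: [-2.99, 2.99], [-0.84, 1.86], [-1.1, 1.16], [-1.84, 2.11], [-1.51, 1.56], [-3.14, 3.14]. Speed limits (rad/s): [2.22, 2.22, 2.57, 3.14, 3.14, 3.14].

INTERFACE

Orientations are given as a rotation vector (axis times angle).
In Python, from bench import manip gives the robot as it stands.
- The arm moves only by the shell command python3 -m crank 'ROWS' [FORCE]. ROWS is JSON, a list of rows, each an object with "delta_pos": the shift along the tool's x, y, z in cm, a list of three; "dr": the turn, a rotation vector about the tool's x, y, z in degrees, a list of three; "fingers": the finger opening in cm, from 0 to 8.54. In form: [{"delta_pos": [tx, ty, tz], "dr": [rx, ry, rz], "fingers": fingers}, ...]. A call has exactly 10 rows; each row shifts and turns the commanded pose from where the row before left it, along the tool's axes as they then stand; what a row does not reach is not made up. A row lasts 1/8 s, in which the tool goes at most 62.5 mm and 10.7 degrees, less where a joint would pass 70% of its speed; a pose out of reach is approached as far as the arm can. A call is refused whole if a number of a shift passes 6.25 or a number of a turn 10.7, either way. A call with a gripper value outside its range is refused whole. The fingers move at their own pace and stop on an object; FORCE is the grip in N (left out, the last holds). Time passes only in rows, so rows that do not move let the fingers close, or fill a call up. It gives the time, the measured TCP pose, the force and the opening at its end, in the units of the state.
- manip.observe(): the state, without advancing time (a new reading comes with each control period).
- manip.capture(name): name is "scene" or "top"; returns a dict with "color" (480x640x3 uint8, blue, green, red), "depth" (480x640 float32, m along the optical axis (not along the pixel's ray), 0 where there is no reading), "fovy" (degrees; the focal length in pixels is half the picture's height over the tangent of half this angle, whatever the lens; pixels are square), "cx", "cy" (the principal point, pixels), "k1" (the pictures are not rectified: a ray, as slopes to the right and down, at radius r is drawn at 1 + k1 r^2 times it, then the intrinsics apply), "view" (4x4, takes a point from world to camera coordinates). Camera axes: x right, y down, z forward; pixel columns grow to the right and rows downward; lengths in m; the calibration is good to about 2 mm. A picture is of the moment at which its call begins.
- manip.close_job(): hands the job in, once; it reports no verdict.
The state is a dict: "time_s": time; "joint_positions": joint angles; "joint_vel": joint speeds; "tau": joint torques, N m; "position": TCP position; "tool_rot": TCP orientation; "contact_force": force on the tool from outside, world axes, zero at the start; "wrist_torque": the same for the moment, N m; "width": opening from 0.0 (shut) to 1.0 (fully open).
Only numpy, scipy, OpenCV 4.12 (cv2) and the standard library are available. Lean on these libraries where they do the work, as an engineer would, in place of code of your own. Each camera call takes 0.05 s, during which the arm holds its last target. There are 200 camera calls.

TASK

Pick the four impact sockets out from among the parts on the bench and stand each one, mouth up, on the floor of the dish that matches its size: the smallest socket in the smallest dish, and so on up to the largest in the largest. Do not tip a socket over on the way, and leave the bearing and the bolt where they are.

Things in the scene. Friction and masses are not known exactly. Their poses are not given: they have to be found in the camera images.
- socket_small_center (a point): The smallest of the four impact sockets: a dark steel upright cylinder, 26 mm in diameter and 64 mm tall, with a hex mouth in its top face, standing loose on its flat end. The point is its centre, on the axis and half-way up (32 mm above its underside); z points up along the axis.
- socket_medium_center (a point): The second smallest of the four impact sockets: a dark steel upright cylinder, 36 mm in diameter and 68 mm tall, with a hex mouth in its top face, standing loose on its flat end. The point is its centre, on the axis and half-way up (34 mm above its underside); z points up along the axis.
- socket_large_center (a point): The second largest of the four impact sockets: a dark steel upright cylinder, 47 mm in diameter and 72 mm tall, with a hex mouth in its top face, standing loose on its flat end. The point is its centre, on the axis and half-way up (36 mm above its underside); z points up along the axis.
- socket_largest_center (a point): The largest of the four impact sockets: a dark steel upright cylinder, 58 mm in diameter and 76 mm tall, with a hex mouth in its top face, standing loose on its flat end. The point is its centre, on the axis and half-way up (38 mm above its underside); z points up along the axis.
- dish_small: The smallest of the four round open dishes: aluminium rim with a black floor, 46 mm inside and 54 mm outside diameter. The rim stands 12 mm above the bench, walls are 4 mm thick and the inner floor is 4 mm above the bench. A suction foot holds it fast to the bench: it does not move. The origin is the centre of its underside, on the bench; z is up.
- dish_medium: The second smallest of the four round open dishes: aluminium rim with a black floor, 58 mm inside and 66 mm outside diameter. The rim stands 12 mm above the bench, walls are 4 mm thick and the inner floor is 4 mm above the bench. A suction foot holds it fast to the bench: it does not move. The origin is the centre of its underside, on the bench; z is up.
- dish_large: The second largest of the four round open dishes: aluminium rim with a black floor, 70 mm inside and 78 mm outside diameter. The rim stands 12 mm above the bench, walls are 4 mm thick and the inner floor is 4 mm above the bench. A suction foot holds it fast to the bench: it does not move. The origin is the centre of its underside, on the bench; z is up.
- dish_largest: The largest of the four round open dishes: aluminium rim with a black floor, 82 mm inside and 90 mm outside diameter. The rim stands 12 mm above the bench, walls are 4 mm thick and the inner floor is 4 mm above the bench. A suction foot holds it fast to the bench: it does not move. The origin is the centre of its underside, on the bench; z is up.
- bearing_center (a point): Bystander: a bright steel ball bearing lying flat and loose, 62 mm across and 18 mm high. The point is its centre, half-way up.
- bolt_center (a point): Bystander: a big yellow-zinc bolt standing loose on its hexagonal head (46 mm over its corners, 18 mm high), its thread (21 mm) pointing up, 64 mm tall in all. The point is on its axis, half-way up; z points up along the thread.

How it is judged:
By the outcome, as a careful person would: the job done as asked, in the order asked, and still so for the second after the job is handed in, with the robot touching nothing.
It also fails if it takes over 109 s, if anything falls off the work surface, if the arm or the gripper's body presses on something with over 40 N, if the wrist force passes 120 N, or if a joint passes its speed limit or range.

## Working session

There is one attempt and no reset: what is moved stays moved. The work goes in short steps, Python scripts to look and compute and a shell command to move; the robot and the scene stay as the last step left them, time stands still between calls to the robot, and variables do not carry over. Pictures are saved under pics/ and viewed, about 12 in all and at most 16, crops included, and the job is handed in when it is done.

```bash
ls; mkdir -p pics
python3 - <<'E'
from bench import manip
import cv2,numpy as np
s=manip.observe();print(s)
for n in("top","scene"):
    c=manip.capture(n);cv2.imwrite(f"pics/{n}0.png",c["color"]);np.savez(f"pics/{n}0.npz",**c)
    print(n,c["fovy"],c["cx"],c["cy"],c["k1"],np.round(c["view"],4).tolist())
E
```

```text
pics
{'time_s': 0.0, 'joint_positions': array([1.10833870e+00, 1.04712491e-01, 9.64173344e-02, 1.56389040e+00,
       1.12100005e-05, 1.35308695e+00]), 'joint_vel': array([-0.00075218,  0.00054036,  0.00054407,  0.00078163, -0.00098041,
       -0.00027661]), 'tau': array([-2.27162105e-03, -5.56933093e+01,  5.03651083e+01,  1.68931653e-02,
       -3.96558125e-04,  6.66838787e-06]), 'position': array([0.14522063, 0.58180095, 0.23048602]), 'tool_rot': array([-3.83432895e-01, -3.11762756e+00,  2.05102851e-03]), 'contact_force': array([0.18383025, 0.18983517, 0.53600244]), 'wrist_torque': array([ 0.0001172 ,  0.04653149, -0.03995697]), 'width': 1.0007862663787934}
top 44.7543362856498 322.6605544975263 243.25393975131524 -0.11610100676448311 [[-0.0267, -0.9996, 0.0058, 0.0011], [-0.9853, 0.0254, -0.1688, 0.5235], [0.1686, -0.0103, -0.9856, 1.3636], [0.0, 0.0, 0.0, 1.0]]
scene 51.30602365923483 322.08616061965535 249.44435591609508 -0.02133833160756573 [[-0.3596, 0.9331, 0.0092, 0.1781], [0.6158, 0.2447, -0.749, -0.2747], [-0.7011, -0.2636, -0.6625, 1.4098], [0.0, 0.0, 0.0, 1.0]]
```

View pics/top0.png

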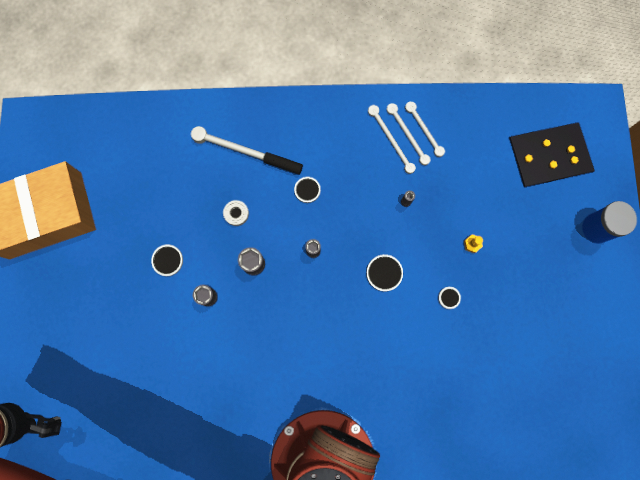

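View pics/scene0.png

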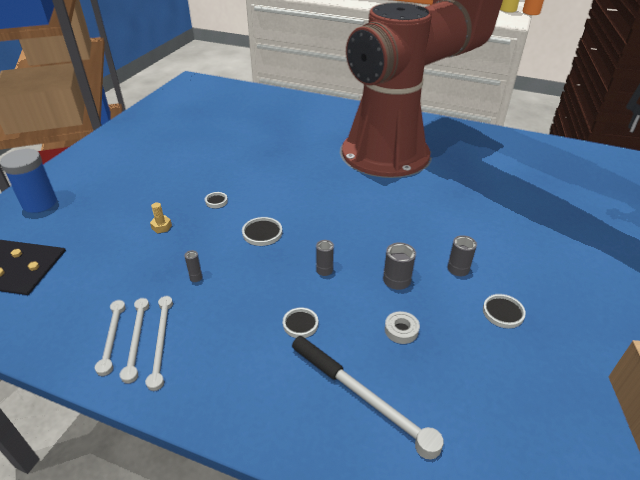

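The top view shows the sockets: small (408,198), medium (313,248), large (204,296) and largest (251,261). The dishes are small (450,298), medium (307,189), large (167,261) and largest (385,273). The bearing is at (235,212) and the bolt at (474,243).

```bash
cat > h.py <<'E'
import numpy as np,cv2
from bench import manip
def cloud(c):
    f=240/np.tan(np.radians(c["fovy"])/2);K=np.array([[f,0,c["cx"]],[0,f,c["cy"]],[0,0,1.]])
    v,u=np.mgrid[:480,:640]
    # k1-only lens: forward model r(1+k1 r^2)
    p=cv2.undistortPointsIter(np.stack([u,v],-1).reshape(-1,1,2).astype(float),K,np.array([c["k1"],0,0,0.]),None,None,(3,30,1e-9)).reshape(480,640,2)
    d=np.asarray(c["depth"],float)
    P=np.dstack([p*d[...,None],d]);V=np.asarray(c["view"])
    return (P-V[:3,3])@V[:3,:3],d>0
def circ(W,ok,xy,z,r,tol=.004):
    m=ok&(np.hypot(W[...,0]-xy[0],W[...,1]-xy[1])<r+.02)&(abs(W[...,2]-z)<tol)
    q=W[m]
    if len(q)<5:return None
    (x,y),R=cv2.minEnclosingCircle(q[:,:2].astype(np.float32))
    return x,y,R,np.median(q[:,2]),len(q)
E
python3 - <<'E'
from h import *
PX=dict(s1=(408,198,.064,.013),s2=(313,246,.068,.018),s3=(204,294,.072,.0235),s4=(251,259,.076,.029),d1=(450,298,.012,.027),d2=(307,189,.012,.033),d3=(167,261,.012,.039),d4=(385,273,.012,.045),bear=(235,212,.018,.031),bolt=(474,243,.064,.0105))
ct={k:v for k,v in np.load("pics/top0.npz").items()};cs={k:v for k,v in np.load("pics/scene0.npz").items()}
W,ok=cloud(ct);S,oks=cloud(cs)
print("table z",np.median(W[300:340,300:360,2]),np.median(S[250:270,250:300,2]))
for k,(u,v,z,r) in PX.items():
    w=W[v,u]
    for n,(A,o) in dict(top=(W,ok),scene=(S,oks)).items():
        t=circ(A,o,w[:2],z,r);print(k,n,np.round(w,3),None if t is None else np.round(np.array(t)*1000,1))
E
```

```text
table z -0.00038182525278442954 -0.00015531522804835567
s1 top [ 0.633 -0.227  0.036] [ 6.325e+02 -2.258e+02  1.320e+01  6.450e+01  4.600e+04]
s1 scene [ 0.633 -0.227  0.036] [ 6.302e+02 -2.284e+02  1.480e+01  6.330e+01  8.300e+04]
s2 top [0.517 0.011 0.046] [5.129e+02 1.220e+01 1.840e+01 6.780e+01 7.500e+04]
s2 scene [0.517 0.011 0.046] [5.11e+02 1.15e+01 1.98e+01 6.72e+01 1.11e+05]
s3 top [0.407 0.273 0.052] [4.047e+02 2.733e+02 2.380e+01 7.170e+01 1.210e+05]
s3 scene [0.407 0.273 0.052] [4.022e+02 2.706e+02 2.570e+01 7.080e+01 1.680e+05]
s4 top [0.489 0.16  0.049] [4.841e+02 1.612e+02 2.950e+01 7.530e+01 1.580e+05]
s4 scene [0.489 0.16  0.049] [4.826e+02 1.602e+02 3.060e+01 7.480e+01 2.400e+05]
d1 top [ 0.385 -0.323  0.005] [ 3.892e+02 -3.301e+02  3.780e+01  1.150e+01  1.220e+05]
d1 scene [ 0.385 -0.323  0.005] [ 3.855e+02 -3.209e+02  2.870e+01  1.110e+01  1.140e+05]
d2 top [0.67  0.023 0.007] [6.712e+02 2.320e+01 5.120e+01 1.040e+01 1.670e+05]
d2 scene [0.67  0.023 0.007] [6.665e+02 2.320e+01 3.390e+01 1.110e+01 2.440e+05]
d3 top [0.496 0.377 0.   ] [4.932e+02 3.742e+02 5.710e+01 1.030e+01 2.020e+05]
d3 scene [0.496 0.377 0.   ] [4.946e+02 3.745e+02 4.090e+01 1.090e+01 2.640e+05]
d4 top [ 0.451 -0.165  0.008] [ 4.647e+02 -1.639e+02  5.720e+01  1.030e+01  2.280e+05]
d4 scene [ 0.451 -0.165  0.008] [ 4.499e+02 -1.621e+02  4.740e+01  1.100e+01  2.220e+05]
bear top [0.615 0.205 0.006] [6.121e+02 2.028e+02 3.180e+01 1.800e+01 2.950e+05]
bear scene [0.615 0.205 0.006] [6.096e+02 2.019e+02 3.210e+01 1.710e+01 5.640e+05]
bolt top [ 0.514 -0.381  0.048] [ 5.182e+02 -3.876e+02  1.070e+01  6.370e+01  4.300e+04]
bolt scene [ 0.514 -0.381  0.048] [ 5.181e+02 -3.890e+02  1.100e+01  6.380e+01  5.200e+04]
```

```bash
cat >> h.py <<'E'
def rim(c,W,xy,R,z=.012):
    """bright rim pixels near xy, rays cut with plane z; -> centre, radius"""
    V=np.asarray(c["view"]);o=-V[:3,:3].T@V[:3,3];im=c["color"].astype(int)
    m=(im.min(-1)>120)&(np.hypot(W[...,0]-xy[0],W[...,1]-xy[1])<R+.02)
    q=W[m];q=o+(q-o)*((z-o[2])/(q[:,2]-o[2]))[:,None]
    (x,y),r=cv2.minEnclosingCircle(q[:,:2].astype(np.float32));return x,y,r,len(q)
def go(x,y,z):
    from scipy.spatial.transform import Rotation as Ro
    s=manip.observe();R=Ro.from_rotvec(s["tool_rot"]).as_matrix()
    d=R.T@(np.array([x,y,z])-s["position"])*100
    print("tool delta cm",np.round(d,2),"pos",np.round(s["position"],4),"tilt",np.round(R[:2,2],3),"w",round(s["width"],3),"F",np.round(s["contact_force"],1),"t",s["time_s"])
E
python3 - <<'E'
from h import *
for n in("top","scene"):
    c={k:v for k,v in np.load(f"pics/{n}0.npz").items()};W,ok=cloud(c)
    for k,x,y,R in(("d1",.386,-.322,.027),("d2",.667,.023,.033),("d3",.495,.3745,.039),("d4",.450,-.163,.045)):
        print(n,k,np.round(np.array(rim(c,W,(x,y),R))*1000,1))
go(.631,-.227,.16);go(.631,-.227,.021)
E
```

```text
top d1 [ 3.862e+02 -3.198e+02  2.750e+01  1.400e+05]
top d2 [6.684e+02 2.270e+01 3.360e+01 1.610e+05]
top d3 [4.975e+02 3.753e+02 3.990e+01 2.120e+05]
top d4 [ 4.528e+02 -1.634e+02  4.590e+01  2.330e+05]
scene d1 [ 3.897e+02 -3.185e+02  3.380e+01  1.700e+05]
scene d2 [6.691e+02 2.390e+01 3.690e+01 3.680e+05]
scene d3 [5.000e+02 3.732e+02 4.430e+01 4.670e+05]
scene d4 [ 4.553e+02 -1.619e+02  5.120e+01  3.620e+05]
tool delta cm [-66.73 -66.69   7.12] pos [0.1453 0.5818 0.2306] tilt [-0.001 -0.001] w 1.002 F [ 0.4  0.5 -0.6] t 0.1
tool delta cm [-66.73 -66.68  21.02] pos [0.1453 0.5818 0.2306] tilt [-0.001 -0.001] w 1.002 F [ 0.4  0.5 -0.6] t 0.1
```

```bash
python3 -m crank '[{"delta_pos":[-4,-4,0],"dr":[0,0,0],"fingers":8.5},{"delta_pos":[-4,-4,0],"dr":[0,0,0],"fingers":8.5},{"delta_pos":[-4,-4,0],"dr":[0,0,0],"fingers":8.5},{"delta_pos":[-4,-4,0],"dr":[0,0,0],"fingers":8.5},{"delta_pos":[-4,-4,0],"dr":[0,0,0],"fingers":8.5},{"delta_pos":[-4,-4,0],"dr":[0,0,0],"fingers":8.5},{"delta_pos":[-4,-4,0],"dr":[0,0,0],"fingers":8.5},{"delta_pos":[-4,-4,0],"dr":[0,0,0],"fingers":8.5},{"delta_pos":[-4,-4,0],"dr":[0,0,0],"fingers":8.5},{"delta_pos":[0,0,0],"dr":[0,0,0],"fingers":8.5}]' 40
python3 -c "
from h import *
go(.6315,-.227,.16);print(manip.observe()['joint_positions'])"
```

```text
time_s: 1.35
position: [0.4087, 0.1426, 0.2307]
tool_rot: [-0.392, -3.116, 0.001]
contact_force: [-0.5, 0.8, -0.6]
width: 0.994
tool delta cm [-30.75 -30.28   7.08] pos [0.4087 0.1426 0.2307] tilt [-0.001 -0.   ] w 0.994 F [-0.5  0.8 -0.6] t 1.35
[ 3.19568926e-02 -4.11862909e-01 -3.71766368e-01  1.61151319e+00
 -4.45915346e-04  2.82395062e-01]
```

```bash
python3 -m crank '[{"delta_pos":[-3.85,-3.8,0],"dr":[0,0,0],"fingers":8.5},{"delta_pos":[-3.85,-3.8,0],"dr":[0,0,0],"fingers":8.5},{"delta_pos":[-3.85,-3.8,0],"dr":[0,0,0],"fingers":8.5},{"delta_pos":[-3.85,-3.8,0],"dr":[0,0,0],"fingers":8.5},{"delta_pos":[-3.85,-3.8,0],"dr":[0,0,0],"fingers":8.5},{"delta_pos":[-3.85,-3.8,0],"dr":[0,0,0],"fingers":8.5},{"delta_pos":[-3.85,-3.8,0],"dr":[0,0,0],"fingers":8.5},{"delta_pos":[-3.8,-3.7,0],"dr":[0,0,0],"fingers":8.5},{"delta_pos":[0,0,3],"dr":[0,0,0],"fingers":6},{"delta_pos":[0,0,3],"dr":[0,0,0],"fingers":6}]'
python3 -c "
from h import *
go(.6315,-.227,.021)
c=manip.capture('scene');cv2.imwrite('pics/s1.png',c['color'][180:330,120:320].repeat(3,0).repeat(3,1))"
```

```text
time_s: 2.6
position: [0.6329, -0.2223, 0.1698]
tool_rot: [-0.383, -3.117, -0.001]
contact_force: [-0.0, -0.7, 0.4]
width: 0.704
tool delta cm [ 1.000e-02 -5.000e-01  1.488e+01] pos [ 0.6329 -0.2223  0.1698] tilt [-0.001  0.001] w 0.704 F [-0.  -0.7  0.4] t 2.6
```

View pics/s1.png

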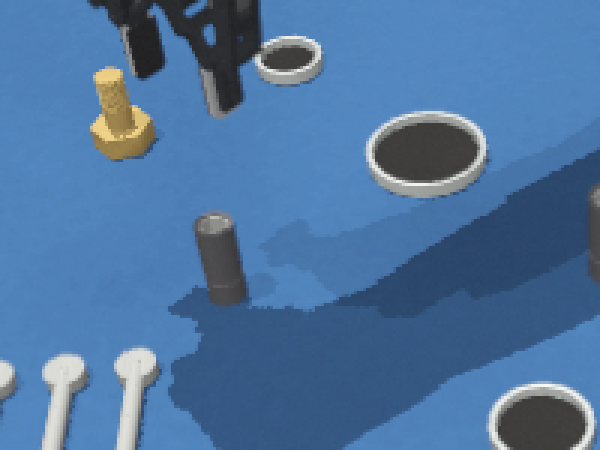

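The gripper is above the small socket, which is at about (220,260) in the crop. Nothing is in the way, so I'll descend.

```bash
python3 -m crank '[{"delta_pos":[0,-0.5,3],"dr":[0,0,0],"fingers":6},{"delta_pos":[0,0,3],"dr":[0,0,0],"fingers":6},{"delta_pos":[0,0,3],"dr":[0,0,0],"fingers":6},{"delta_pos":[0,0,3],"dr":[0,0,0],"fingers":6},{"delta_pos":[0,0,2.6],"dr":[0,0,0],"fingers":6},{"delta_pos":[0,0,0],"dr":[0,0,0],"fingers":4},{"delta_pos":[0,0,0],"dr":[0,0,0],"fingers":3},{"delta_pos":[0,0,0],"dr":[0,0,0],"fingers":2},{"delta_pos":[0,0,0],"dr":[0,0,0],"fingers":2},{"delta_pos":[0,0,0],"dr":[0,0,0],"fingers":2}]'
python3 -c "
from h import *
go(.386,-.3205,.16)"
```

```text
time_s: 3.9
position: [0.6323, -0.228, 0.0273]
tool_rot: [0.383, 3.115, -0.001]
contact_force: [-0.3, 0.9, 6.6]
width: 0.297
tool delta cm [ 21.62 -14.94 -13.33] pos [ 0.6323 -0.228   0.0273] tilt [ 0.003 -0.001] w 0.297 F [-0.3  0.9  6.6] t 3.9
```

```bash
python3 -m crank '[{"delta_pos":[0,0,-2],"dr":[0,0,0],"fingers":1.5},{"delta_pos":[0,0,-3],"dr":[0,0,0],"fingers":1.5},{"delta_pos":[0,0,-3],"dr":[0,0,0],"fingers":1.5},{"delta_pos":[2,-1,-2],"dr":[0,0,0],"fingers":1.5},{"delta_pos":[3.7,-2.6,0],"dr":[0,0,0],"fingers":1.5},{"delta_pos":[4,-2.8,0],"dr":[0,0,0],"fingers":1.5},{"delta_pos":[4,-2.8,0],"dr":[0,0,0],"fingers":1.5},{"delta_pos":[4,-2.8,0],"dr":[0,0,0],"fingers":1.5},{"delta_pos":[4,-2.8,0],"dr":[0,0,0],"fingers":1.5},{"delta_pos":[0,0,0],"dr":[0,0,0],"fingers":1.5}]'
python3 -c "
from h import *
go(.386,-.3205,.031)
c=manip.capture('scene');cv2.imwrite('pics/s2.png',c['color'][90:240,120:320].repeat(3,0).repeat(3,1))"
```

```text
time_s: 5.15
position: [0.3826, -0.3201, 0.1267]
tool_rot: [0.389, 3.117, -0.002]
contact_force: [-0.7, 1.4, -1.1]
width: 0.295
tool delta cm [-0.33  0.06  9.57] pos [ 0.3826 -0.3201  0.1267] tilt [ 0.    -0.001] w 0.295 F [-0.7  1.4 -1.1] t 5.15
```

View pics/s2.png

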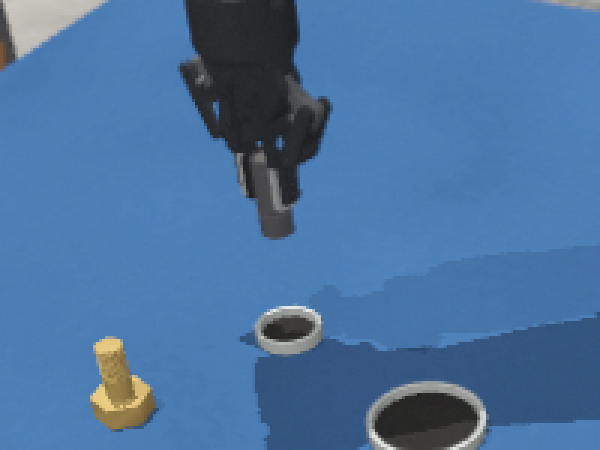

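The socket is held upright above the small dish (290,330). I'll lower it and slow down near the floor.

```bash
python3 -m crank '[{"delta_pos":[-0.3,0,2],"dr":[0,0,0],"fingers":1.5},{"delta_pos":[0,0,2],"dr":[0,0,0],"fingers":1.5},{"delta_pos":[0,0,2],"dr":[0,0,0],"fingers":1.5},{"delta_pos":[0,0,1.5],"dr":[0,0,0],"fingers":1.5},{"delta_pos":[0,0,0.8],"dr":[0,0,0],"fingers":1.5},{"delta_pos":[0,0,0.4],"dr":[0,0,0],"fingers":1.5},{"delta_pos":[0,0,0.3],"dr":[0,0,0],"fingers":1.5},{"delta_pos":[0,0,0.2],"dr":[0,0,0],"fingers":1.5},{"delta_pos":[0,0,0.1],"dr":[0,0,0],"fingers":1.5},{"delta_pos":[0,0,0],"dr":[0,0,0],"fingers":1.5}]'
python3 -c "
from h import *
go(.386,-.3205,.031)"
```

```text
time_s: 6.45
position: [0.3877, -0.3195, 0.0324]
tool_rot: [0.384, 3.118, -0.0]
contact_force: [-0.2, 0.2, -0.9]
width: 0.295
tool delta cm [ 0.14 -0.14  0.14] pos [ 0.3877 -0.3195  0.0324] tilt [ 0. -0.] w 0.295 F [-0.2  0.2 -0.9] t 6.45
```

```bash
python3 -m crank '[{"delta_pos":[0.1,-0.1,0.1],"dr":[0,0,0],"fingers":1.5},{"delta_pos":[0,0,0.1],"dr":[0,0,0],"fingers":1.5},{"delta_pos":[0,0,0],"dr":[0,0,0],"fingers":1.5},{"delta_pos":[0,0,0],"dr":[0,0,0],"fingers":1.5},{"delta_pos":[0,0,0],"dr":[0,0,0],"fingers":1.5},{"delta_pos":[0,0,0],"dr":[0,0,0],"fingers":1.5},{"delta_pos":[0,0,0],"dr":[0,0,0],"fingers":1.5},{"delta_pos":[0,0,0],"dr":[0,0,0],"fingers":1.5},{"delta_pos":[0,0,0],"dr":[0,0,0],"fingers":1.5},{"delta_pos":[0,0,0],"dr":[0,0,0],"fingers":1.5}]'
```

```text
time_s: 7.7
position: [0.3865, -0.3204, 0.0312]
tool_rot: [0.384, 3.118, -0.001]
contact_force: [-2.9, 2.6, 7.6]
width: 0.292
```

```bash
python3 -m crank '[{"delta_pos":[0,0,0],"dr":[0,0,0],"fingers":2.6},{"delta_pos":[0,0,0],"dr":[0,0,0],"fingers":3.2},{"delta_pos":[0,0,0],"dr":[0,0,0],"fingers":4.5},{"delta_pos":[0,0,0],"dr":[0,0,0],"fingers":6},{"delta_pos":[0,0,0],"dr":[0,0,0],"fingers":6},{"delta_pos":[0,0,-3],"dr":[0,0,0],"fingers":6},{"delta_pos":[0,0,-4],"dr":[0,0,0],"fingers":6},{"delta_pos":[0,0,-4],"dr":[0,0,0],"fingers":6},{"delta_pos":[0,0,-2],"dr":[0,0,0],"fingers":7},{"delta_pos":[0,0,0],"dr":[0,0,0],"fingers":7}]'
python3 -c "
from h import *
go(.512,.012,.16)
c=manip.capture('top');cv2.imwrite('pics/t1.png',c['color'][230:350,330:490].repeat(4,0).repeat(4,1))"
```

```text
time_s: 8.95
position: [0.3869, -0.3208, 0.161]
tool_rot: [0.383, 3.117, -0.002]
contact_force: [-0.1, -0.4, -0.2]
width: 0.821
tool delta cm [-4.07 35.32  0.07] pos [ 0.3869 -0.3208  0.161 ] tilt [ 0.001 -0.002] w 0.821 F [-0.1 -0.4 -0.2] t 8.95
```

View pics/t1.png

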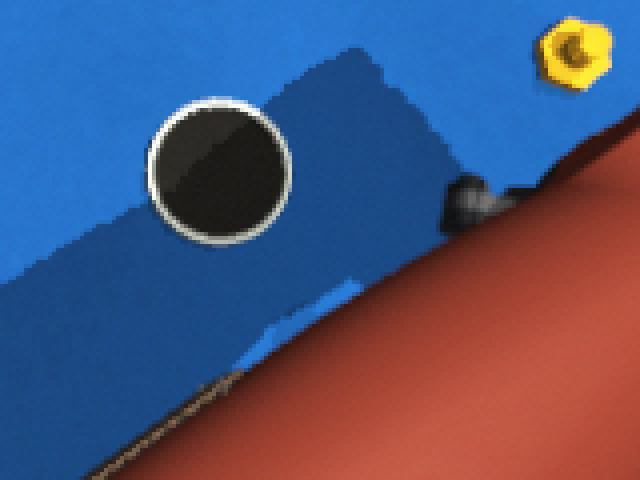

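The arm hides the small dish in this view, so I'll check it from a later one. Next is the medium socket.

```bash
python3 -m crank '[{"delta_pos":[-0.2,3.3,0],"dr":[0,0,0],"fingers":7},{"delta_pos":[-0.6,5,0],"dr":[0,0,0],"fingers":7},{"delta_pos":[-0.6,5,0],"dr":[0,0,0],"fingers":7},{"delta_pos":[-0.6,5,0],"dr":[0,0,0],"fingers":7},{"delta_pos":[-0.6,5,0],"dr":[0,0,0],"fingers":7},{"delta_pos":[-0.6,5,0],"dr":[0,0,0],"fingers":7},{"delta_pos":[-0.6,5,0],"dr":[0,0,0],"fingers":7},{"delta_pos":[-0.3,2,0],"dr":[0,0,0],"fingers":7},{"delta_pos":[0,0,0],"dr":[0,0,0],"fingers":7},{"delta_pos":[0,0,0],"dr":[0,0,0],"fingers":7}]'
python3 -c "
from h import *
go(.512,.012,.026)
c=manip.capture('scene');W,ok=cloud(c);print(circ(W,ok,(.386,-.32),.068,.013))
cv2.imwrite('pics/s3.png',c['color'][100:350,120:470].repeat(2,0).repeat(2,1))"
```

```text
time_s: 10.25
position: [0.511, 0.012, 0.1589]
tool_rot: [-0.384, -3.116, -0.0]
contact_force: [0.6, -0.8, -0.2]
width: 0.821
tool delta cm [-0.13  0.03 13.29] pos [0.511  0.012  0.1589] tilt [-0.002  0.   ] w 0.821 F [ 0.6 -0.8 -0.2] t 10.25
(0.3845870792865753, -0.3199186325073242, 0.015427587553858757, np.float64(0.06710363243789996), 59)
```

View pics/s3.png

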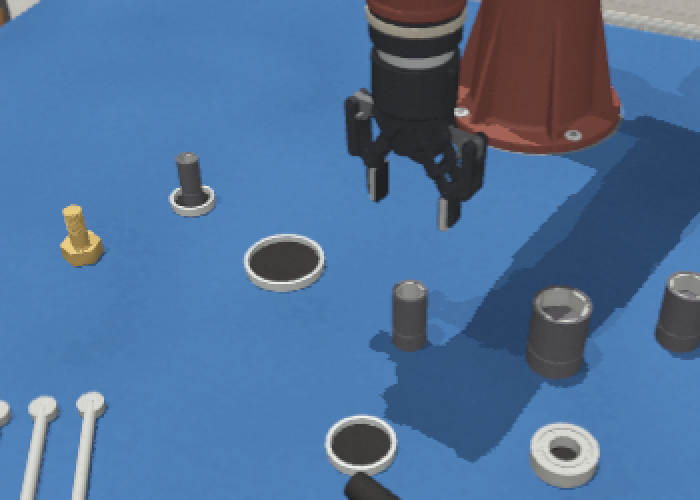

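The small socket stands in its dish at (190,185), with its top at 67 mm where 68 is expected. The gripper is over the medium socket at (410,315).

```bash
python3 -m crank '[{"delta_pos":[0,0,3],"dr":[0,0,0],"fingers":7},{"delta_pos":[0,0,3],"dr":[0,0,0],"fingers":7},{"delta_pos":[0,0,3],"dr":[0,0,0],"fingers":7},{"delta_pos":[0,0,3],"dr":[0,0,0],"fingers":7},{"delta_pos":[0,0,1.1],"dr":[0,0,0],"fingers":6},{"delta_pos":[0,0,0],"dr":[0,0,0],"fingers":4.5},{"delta_pos":[0,0,0],"dr":[0,0,0],"fingers":3.5},{"delta_pos":[0,0,0],"dr":[0,0,0],"fingers":2.5},{"delta_pos":[0,0,0],"dr":[0,0,0],"fingers":2.5},{"delta_pos":[0,0,0],"dr":[0,0,0],"fingers":2.5}]' 50
python3 -c "
from h import *
go(.6675,.023,.13)"
```

```text
time_s: 11.55
position: [0.5126, 0.012, 0.0305]
tool_rot: [0.383, 3.116, -0.001]
contact_force: [-1.0, -2.3, 6.2]
width: 0.409
tool delta cm [-14.78   4.81  -9.92] pos [0.5126 0.012  0.0305] tilt [ 0.002 -0.001] w 0.409 F [-1.  -2.3  6.2] t 11.55
```

```bash
python3 -m crank '[{"delta_pos":[0,0,-2],"dr":[0,0,0],"fingers":2.5},{"delta_pos":[0,0,-3],"dr":[0,0,0],"fingers":2.5},{"delta_pos":[0,0,-3],"dr":[0,0,0],"fingers":2.5},{"delta_pos":[-2,0.8,-2],"dr":[0,0,0],"fingers":2.5},{"delta_pos":[-4,1.3,0],"dr":[0,0,0],"fingers":2.5},{"delta_pos":[-4,1.3,0],"dr":[0,0,0],"fingers":2.5},{"delta_pos":[-3,1,0],"dr":[0,0,0],"fingers":2.5},{"delta_pos":[-1.8,0.4,0],"dr":[0,0,0],"fingers":2.5},{"delta_pos":[0,0,0],"dr":[0,0,0],"fingers":2.5},{"delta_pos":[0,0,0],"dr":[0,0,0],"fingers":2.5}]'
python3 -c "
from h import *
go(.6675,.023,.0345)"
```

```text
time_s: 12.8
position: [0.6662, 0.0233, 0.129]
tool_rot: [-0.383, -3.117, -0.0]
contact_force: [0.2, 0.6, -2.5]
width: 0.41
tool delta cm [-0.14  0.    9.45] pos [0.6662 0.0233 0.129 ] tilt [-0.001  0.   ] w 0.41 F [ 0.2  0.6 -2.5] t 12.8
```

```bash
python3 -m crank '[{"delta_pos":[-0.1,0,2],"dr":[0,0,0],"fingers":2.5},{"delta_pos":[0,0,2],"dr":[0,0,0],"fingers":2.5},{"delta_pos":[0,0,2],"dr":[0,0,0],"fingers":2.5},{"delta_pos":[0,0,1.5],"dr":[0,0,0],"fingers":2.5},{"delta_pos":[0,0,0.9],"dr":[0,0,0],"fingers":2.5},{"delta_pos":[0,0,0.5],"dr":[0,0,0],"fingers":2.5},{"delta_pos":[0,0,0.3],"dr":[0,0,0],"fingers":2.5},{"delta_pos":[0,0,0.1],"dr":[0,0,0],"fingers":2.5},{"delta_pos":[0,0,0.1],"dr":[0,0,0],"fingers":2.5},{"delta_pos":[0,0,0],"dr":[0,0,0],"fingers":2.5}]'
python3 -c "
from h import *
go(.6675,.023,.0345)"
```

```text
time_s: 14.05
position: [0.6681, 0.0228, 0.0355]
tool_rot: [0.384, 3.118, 0.0]
contact_force: [-0.7, 0.2, -2.7]
width: 0.41
tool delta cm [0.06 0.   0.1 ] pos [0.6681 0.0228 0.0355] tilt [0. 0.] w 0.41 F [-0.7  0.2 -2.7] t 14.05
```

Now the last 2 mm, then a check for contact.

```bash
python3 -m crank '[{"delta_pos":[0,0,0.1],"dr":[0,0,0],"fingers":2.5},{"delta_pos":[0,0,0.1],"dr":[0,0,0],"fingers":2.5},{"delta_pos":[0,0,0],"dr":[0,0,0],"fingers":2.5},{"delta_pos":[0,0,0],"dr":[0,0,0],"fingers":2.5},{"delta_pos":[0,0,0],"dr":[0,0,0],"fingers":2.5},{"delta_pos":[0,0,0],"dr":[0,0,0],"fingers":2.5},{"delta_pos":[0,0,0],"dr":[0,0,0],"fingers":2.5},{"delta_pos":[0,0,0],"dr":[0,0,0],"fingers":2.5},{"delta_pos":[0,0,0],"dr":[0,0,0],"fingers":2.5},{"delta_pos":[0,0,0],"dr":[0,0,0],"fingers":2.5}]'
```

```text
time_s: 15.3
position: [0.6683, 0.0228, 0.0345]
tool_rot: [0.383, 3.117, -0.0]
contact_force: [-3.4, 0.2, 7.0]
width: 0.41
```

```bash
python3 -m crank '[{"delta_pos":[0,0,0],"dr":[0,0,0],"fingers":3.6},{"delta_pos":[0,0,0],"dr":[0,0,0],"fingers":4.2},{"delta_pos":[0,0,0],"dr":[0,0,0],"fingers":5.5},{"delta_pos":[0,0,0],"dr":[0,0,0],"fingers":7},{"delta_pos":[0,0,0],"dr":[0,0,0],"fingers":7},{"delta_pos":[0,0,-3],"dr":[0,0,0],"fingers":7},{"delta_pos":[0,0,-4],"dr":[0,0,0],"fingers":7},{"delta_pos":[0,0,-4],"dr":[0,0,0],"fingers":7},{"delta_pos":[0,0,-2],"dr":[0,0,0],"fingers":8.4},{"delta_pos":[0,0,0],"dr":[0,0,0],"fingers":8.4}]'
python3 -c "
from h import *
go(.4035,.272,.16)"
```

```text
time_s: 16.55
position: [0.6688, 0.0227, 0.1644]
tool_rot: [0.383, 3.116, 0.0]
contact_force: [0.4, 0.4, -0.5]
width: 0.986
tool delta cm [31.78 17.76  0.37] pos [0.6688 0.0227 0.1644] tilt [ 0.002 -0.   ] w 0.986 F [ 0.4  0.4 -0.5] t 16.55
```

```bash
python3 -m crank '[{"delta_pos":[2.8,1.6,0],"dr":[0,0,0],"fingers":8.4},{"delta_pos":[4.2,2.3,0],"dr":[0,0,0],"fingers":8.4},{"delta_pos":[4.2,2.3,0],"dr":[0,0,0],"fingers":8.4},{"delta_pos":[4.2,2.3,0],"dr":[0,0,0],"fingers":8.4},{"delta_pos":[4.2,2.3,0],"dr":[0,0,0],"fingers":8.4},{"delta_pos":[4.2,2.3,0],"dr":[0,0,0],"fingers":8.4},{"delta_pos":[4.2,2.3,0],"dr":[0,0,0],"fingers":8.4},{"delta_pos":[3.8,2.4,0],"dr":[0,0,0],"fingers":8.4},{"delta_pos":[0,0,0],"dr":[0,0,0],"fingers":8.4},{"delta_pos":[0,0,0],"dr":[0,0,0],"fingers":8.4}]'
python3 -c "
from h import *
go(.4035,.272,.03)
c=manip.capture('scene');W,ok=cloud(c);print(circ(W,ok,(.6675,.023),.072,.018),circ(W,ok,(.403,.272),.072,.0235),circ(W,ok,(.4835,.161),.076,.029))"
```

```text
time_s: 17.8
position: [0.4022, 0.2723, 0.1619]
tool_rot: [-0.383, -3.117, 0.001]
contact_force: [0.6, -0.4, -0.3]
width: 0.982
tool delta cm [-0.15  0.02 13.19] pos [0.4022 0.2723 0.1619] tilt [-0.002 -0.001] w 0.982 F [ 0.6 -0.4 -0.3] t 17.8
(0.6673592329025269, 0.022249195724725723, 0.019599605351686478, np.float64(0.07116254262839634), 153) (0.4035190939903259, 0.2715369462966919, 0.02504817582666874, np.float64(0.07095558336324176), 171) (0.48160210251808167, 0.1605938822031021, 0.031286995857954025, np.float64(0.07498452177072368), 230)
```

```bash
python3 -m crank '[{"delta_pos":[-0.1,0,3],"dr":[0,0,0],"fingers":8.4},{"delta_pos":[0,0,3],"dr":[0,0,0],"fingers":8.4},{"delta_pos":[0,0,3],"dr":[0,0,0],"fingers":8.4},{"delta_pos":[0,0,3],"dr":[0,0,0],"fingers":8.4},{"delta_pos":[0,0,1.5],"dr":[0,0,0],"fingers":7.5},{"delta_pos":[0,0,0],"dr":[0,0,0],"fingers":6},{"delta_pos":[0,0,0],"dr":[0,0,0],"fingers":5},{"delta_pos":[0,0,0],"dr":[0,0,0],"fingers":3.5},{"delta_pos":[0,0,0],"dr":[0,0,0],"fingers":3.5},{"delta_pos":[0,0,0],"dr":[0,0,0],"fingers":3.5}]' 60
python3 -c "
from h import *
go(.496,.375,.13)"
```

```text
time_s: 19.1
position: [0.4046, 0.2725, 0.0298]
tool_rot: [0.383, 3.116, 0.001]
contact_force: [-0.6, -2.6, 6.5]
width: 0.534
tool delta cm [ -6.4   12.17 -10.  ] pos [0.4046 0.2725 0.0298] tilt [0.002 0.   ] w 0.534 F [-0.6 -2.6  6.5] t 19.1
```

```bash
python3 -m crank '[{"delta_pos":[0,0,-2],"dr":[0,0,0],"fingers":3.5},{"delta_pos":[0,0,-3],"dr":[0,0,0],"fingers":3.5},{"delta_pos":[0,0,-3],"dr":[0,0,0],"fingers":3.5},{"delta_pos":[-1,2,-2],"dr":[0,0,0],"fingers":3.5},{"delta_pos":[-1.8,3.4,0],"dr":[0,0,0],"fingers":3.5},{"delta_pos":[-1.8,3.4,0],"dr":[0,0,0],"fingers":3.5},{"delta_pos":[-1.2,2.3,0],"dr":[0,0,0],"fingers":3.5},{"delta_pos":[-0.6,1.1,0],"dr":[0,0,0],"fingers":3.5},{"delta_pos":[0,0,0],"dr":[0,0,0],"fingers":3.5},{"delta_pos":[0,0,0],"dr":[0,0,0],"fingers":3.5}]'
python3 -c "
from h import *
go(.496,.375,.0338)
c=manip.capture('scene');cv2.imwrite('pics/s4.png',c['color'][130:380,290:640].repeat(2,0).repeat(2,1))"
```

```text
time_s: 20.35
position: [0.4946, 0.3748, 0.128]
tool_rot: [-0.383, -3.117, 0.001]
contact_force: [-0.9, -0.6, -4.6]
width: 0.537
tool delta cm [-0.14  0.05  9.42] pos [0.4946 0.3748 0.128 ] tilt [-0.001 -0.   ] w 0.537 F [-0.9 -0.6 -4.6] t 20.35
```

View pics/s4.png

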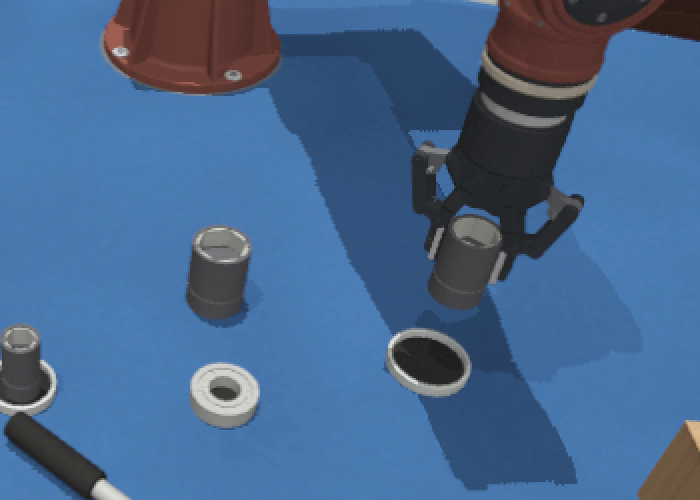

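The large socket is held upright above its dish (428,362), and the medium one stands in its dish at left. I'll lower the large one.

```bash
python3 -m crank '[{"delta_pos":[0,0,2],"dr":[0,0,0],"fingers":3.5},{"delta_pos":[0,0,2],"dr":[0,0,0],"fingers":3.5},{"delta_pos":[0,0,2],"dr":[0,0,0],"fingers":3.5},{"delta_pos":[0,0,1.5],"dr":[0,0,0],"fingers":3.5},{"delta_pos":[0,0,0.9],"dr":[0,0,0],"fingers":3.5},{"delta_pos":[0,0,0.4],"dr":[0,0,0],"fingers":3.5},{"delta_pos":[0,0,0.3],"dr":[0,0,0],"fingers":3.5},{"delta_pos":[0,0,0.1],"dr":[0,0,0],"fingers":3.5},{"delta_pos":[0,0,0],"dr":[0,0,0],"fingers":3.5},{"delta_pos":[0,0,0],"dr":[0,0,0],"fingers":3.5}]'
python3 -c "
from h import *
go(.496,.375,.0338)"
```

```text
time_s: 21.65
position: [0.4954, 0.3753, 0.0367]
tool_rot: [0.383, 3.118, 0.001]
contact_force: [0.5, -1.2, -4.9]
width: 0.535
tool delta cm [-0.07 -0.02  0.29] pos [0.4954 0.3753 0.0367] tilt [0.001 0.   ] w 0.535 F [ 0.5 -1.2 -4.9] t 21.65
```

```bash
python3 -m crank '[{"delta_pos":[0,0,0.1],"dr":[0,0,0],"fingers":3.5},{"delta_pos":[0,0,0.1],"dr":[0,0,0],"fingers":3.5},{"delta_pos":[0,0,0.1],"dr":[0,0,0],"fingers":3.5},{"delta_pos":[0,0,0.1],"dr":[0,0,0],"fingers":3.5},{"delta_pos":[0,0,0],"dr":[0,0,0],"fingers":3.5},{"delta_pos":[0,0,0],"dr":[0,0,0],"fingers":3.5},{"delta_pos":[0,0,0],"dr":[0,0,0],"fingers":3.5},{"delta_pos":[0,0,0],"dr":[0,0,0],"fingers":3.5},{"delta_pos":[0,0,0],"dr":[0,0,0],"fingers":3.5},{"delta_pos":[0,0,0],"dr":[0,0,0],"fingers":3.5}]'
```

```text
time_s: 22.9
position: [0.4953, 0.3752, 0.0339]
tool_rot: [0.383, 3.118, 0.0]
contact_force: [-6.3, -4.0, 10.1]
width: 0.533
```

Contact at the expected height, so I'll release and rise.

```bash
python3 -m crank '[{"delta_pos":[0,0,0],"dr":[0,0,0],"fingers":4.8},{"delta_pos":[0,0,0],"dr":[0,0,0],"fingers":5.4},{"delta_pos":[0,0,0],"dr":[0,0,0],"fingers":6.5},{"delta_pos":[0,0,0],"dr":[0,0,0],"fingers":8},{"delta_pos":[0,0,0],"dr":[0,0,0],"fingers":8},{"delta_pos":[0,0,-3],"dr":[0,0,0],"fingers":8},{"delta_pos":[0,0,-4],"dr":[0,0,0],"fingers":8},{"delta_pos":[0,0,-4],"dr":[0,0,0],"fingers":8},{"delta_pos":[0,0,-2],"dr":[0,0,0],"fingers":8.54},{"delta_pos":[0,0,0],"dr":[0,0,0],"fingers":8.54}]'
python3 -c "
from h import *
go(.483,.161,.16)"
```

```text
time_s: 24.15
position: [0.496, 0.3756, 0.1633]
tool_rot: [0.383, 3.116, 0.002]
contact_force: [0.2, 0.5, -1.0]
width: 0.999
tool delta cm [ -3.94 -21.13   0.31] pos [0.496  0.3756 0.1633] tilt [0.002 0.001] w 0.999 F [ 0.2  0.5 -1. ] t 24.15
```

```bash
python3 -m crank '[{"delta_pos":[-0.5,-2.6,0],"dr":[0,0,0],"fingers":8.54},{"delta_pos":[-0.8,-4.5,0],"dr":[0,0,0],"fingers":8.54},{"delta_pos":[-0.8,-4.5,0],"dr":[0,0,0],"fingers":8.54},{"delta_pos":[-0.8,-4.5,0],"dr":[0,0,0],"fingers":8.54},{"delta_pos":[-0.8,-3.5,0],"dr":[0,0,0],"fingers":8.54},{"delta_pos":[-0.3,-1.5,0],"dr":[0,0,0],"fingers":8.54},{"delta_pos":[0,0,0],"dr":[0,0,0],"fingers":8.54},{"delta_pos":[0,0,0],"dr":[0,0,0],"fingers":8.54},{"delta_pos":[0,0,0],"dr":[0,0,0],"fingers":8.54},{"delta_pos":[0,0,0],"dr":[0,0,0],"fingers":8.54}]'
python3 -c "
from h import *
go(.483,.161,.03)
c=manip.capture('scene');W,ok=cloud(c);print(circ(W,ok,(.496,.375),.076,.0235),circ(W,ok,(.4835,.161),.076,.029))
cv2.imwrite('pics/s5.png',c['color'][130:380,290:640].repeat(2,0).repeat(2,1))"
```

```text
time_s: 25.4
position: [0.4828, 0.1614, 0.1622]
tool_rot: [-0.382, -3.118, -0.0]
contact_force: [0.3, 0.4, -0.1]
width: 1.001
tool delta cm [-0.03 -0.04 13.22] pos [0.4828 0.1614 0.1622] tilt [-0.  0.] w 1.001 F [ 0.3  0.4 -0.1] t 25.4
(0.4938511550426483, 0.3755253255367279, 0.025164254009723663, np.float64(0.07498268999320734), 205) (0.48236706852912903, 0.16135887801647186, 0.03101683408021927, np.float64(0.0749073910045604), 229)
```

View pics/s5.png

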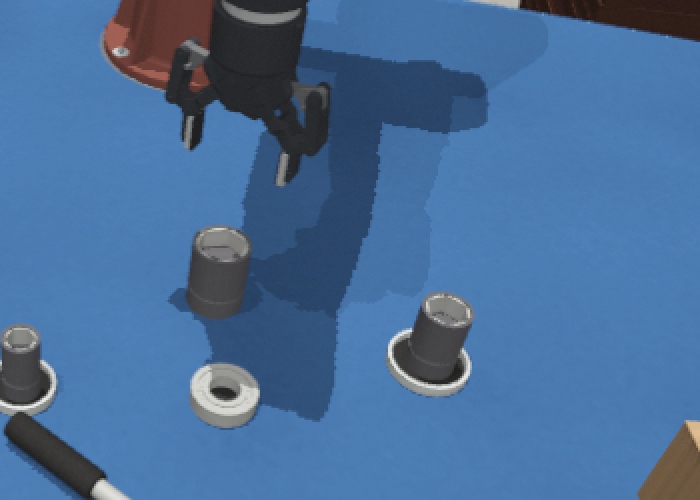

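The large socket stands in its dish at (435,335), and the fingers straddle the largest one at (218,270).

```bash
python3 -m crank '[{"delta_pos":[0,0,3],"dr":[0,0,0],"fingers":8.54},{"delta_pos":[0,0,3],"dr":[0,0,0],"fingers":8.54},{"delta_pos":[0,0,3],"dr":[0,0,0],"fingers":8.54},{"delta_pos":[0,0,2.7],"dr":[0,0,0],"fingers":8.54},{"delta_pos":[0,0,1.5],"dr":[0,0,0],"fingers":8.54},{"delta_pos":[0,0,0],"dr":[0,0,0],"fingers":7.2},{"delta_pos":[0,0,0],"dr":[0,0,0],"fingers":6},{"delta_pos":[0,0,0],"dr":[0,0,0],"fingers":4.5},{"delta_pos":[0,0,0],"dr":[0,0,0],"fingers":4.5},{"delta_pos":[0,0,0],"dr":[0,0,0],"fingers":4.5}]' 80
python3 -c "
from h import *
go(.4515,-.163,.14)"
```

```text
time_s: 26.7
position: [0.4839, 0.1606, 0.032]
tool_rot: [0.384, 3.116, -0.0]
contact_force: [-2.0, -2.8, 6.5]
width: 0.665
tool delta cm [ -4.73 -32.18 -10.79] pos [0.4839 0.1606 0.032 ] tilt [ 0.002 -0.   ] w 0.665 F [-2.  -2.8  6.5] t 26.7
```

```bash
python3 -m crank '[{"delta_pos":[0,0,-2],"dr":[0,0,0],"fingers":4.5},{"delta_pos":[0,0,-3],"dr":[0,0,0],"fingers":4.5},{"delta_pos":[0,0,-3],"dr":[0,0,0],"fingers":4.5},{"delta_pos":[-0.3,-2,-3],"dr":[0,0,0],"fingers":4.5},{"delta_pos":[-0.6,-4,0],"dr":[0,0,0],"fingers":4.5},{"delta_pos":[-0.6,-4,0],"dr":[0,0,0],"fingers":4.5},{"delta_pos":[-0.6,-4,0],"dr":[0,0,0],"fingers":4.5},{"delta_pos":[-0.6,-4,0],"dr":[0,0,0],"fingers":4.5},{"delta_pos":[-0.6,-4,0],"dr":[0,0,0],"fingers":4.5},{"delta_pos":[-0.6,-4,0],"dr":[0,0,0],"fingers":4.5}]'
python3 -c "
from h import *
go(.4515,-.163,.036)"
```

```text
time_s: 27.95
position: [0.4573, -0.102, 0.1402]
tool_rot: [0.383, 3.118, 0.001]
contact_force: [0.8, 0.4, -6.3]
width: 0.661
tool delta cm [-0.92 -6.07 10.42] pos [ 0.4573 -0.102   0.1402] tilt [0. 0.] w 0.661 F [ 0.8  0.4 -6.3] t 27.95
```

```bash
python3 -m crank '[{"delta_pos":[-0.5,-3,0],"dr":[0,0,0],"fingers":4.5},{"delta_pos":[-0.3,-2,0],"dr":[0,0,0],"fingers":4.5},{"delta_pos":[-0.1,-1,0],"dr":[0,0,0],"fingers":4.5},{"delta_pos":[0,0,2],"dr":[0,0,0],"fingers":4.5},{"delta_pos":[0,0,2],"dr":[0,0,0],"fingers":4.5},{"delta_pos":[0,0,2],"dr":[0,0,0],"fingers":4.5},{"delta_pos":[0,0,1],"dr":[0,0,0],"fingers":4.5},{"delta_pos":[0,0,0],"dr":[0,0,0],"fingers":4.5},{"delta_pos":[0,0,0],"dr":[0,0,0],"fingers":4.5},{"delta_pos":[0,0,0],"dr":[0,0,0],"fingers":4.5}]'
python3 -c "
from h import *
go(.4515,-.163,.036)
c=manip.capture('scene');cv2.imwrite('pics/s6.png',c['color'][120:320,150:400].repeat(3,0).repeat(3,1))"
```

```text
time_s: 29.2
position: [0.4524, -0.1615, 0.0711]
tool_rot: [0.383, 3.117, -0.001]
contact_force: [0.5, 0.1, -6.4]
width: 0.667
tool delta cm [ 0.05 -0.16  3.51] pos [ 0.4524 -0.1615  0.0711] tilt [ 0.001 -0.001] w 0.667 F [ 0.5  0.1 -6.4] t 29.2
```

View pics/s6.png

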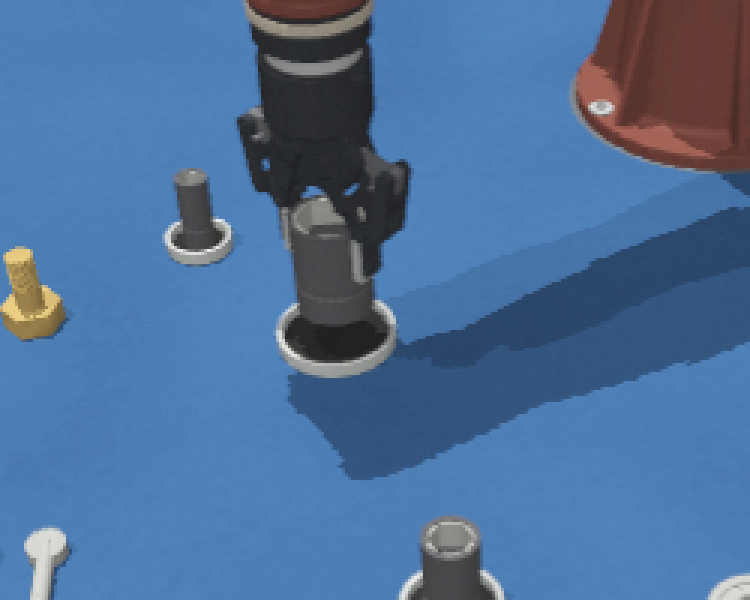

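The largest socket is upright and centred above its dish (335,335).

```bash
python3 -m crank '[{"delta_pos":[0,-0.1,1.5],"dr":[0,0,0],"fingers":4.5},{"delta_pos":[0,0,0.9],"dr":[0,0,0],"fingers":4.5},{"delta_pos":[0,0,0.5],"dr":[0,0,0],"fingers":4.5},{"delta_pos":[0,0,0.3],"dr":[0,0,0],"fingers":4.5},{"delta_pos":[0,0,0.1],"dr":[0,0,0],"fingers":4.5},{"delta_pos":[0,0,0.1],"dr":[0,0,0],"fingers":4.5},{"delta_pos":[0,0,0.1],"dr":[0,0,0],"fingers":4.5},{"delta_pos":[0,0,0],"dr":[0,0,0],"fingers":4.5},{"delta_pos":[0,0,0],"dr":[0,0,0],"fingers":4.5},{"delta_pos":[0,0,0],"dr":[0,0,0],"fingers":4.5}]'
```

```text
time_s: 30.5
position: [0.4519, -0.1624, 0.036]
tool_rot: [0.383, 3.117, -0.0]
contact_force: [-4.5, 2.2, 6.5]
width: 0.661
```

In contact with the floor, so I'll release, rise and back off clear.

```bash
python3 -m crank '[{"delta_pos":[0,0,0],"dr":[0,0,0],"fingers":5.9},{"delta_pos":[0,0,0],"dr":[0,0,0],"fingers":6.6},{"delta_pos":[0,0,0],"dr":[0,0,0],"fingers":7.6},{"delta_pos":[0,0,0],"dr":[0,0,0],"fingers":8.4},{"delta_pos":[0,0,0],"dr":[0,0,0],"fingers":8.4},{"delta_pos":[0,0,0],"dr":[0,0,0],"fingers":8.4},{"delta_pos":[0,0,-3],"dr":[0,0,0],"fingers":8.4},{"delta_pos":[0,0,-4],"dr":[0,0,0],"fingers":8.4},{"delta_pos":[0,0,-4],"dr":[0,0,0],"fingers":8.4},{"delta_pos":[0,0,-4],"dr":[0,0,0],"fingers":8.4}]' && python3 -m crank '[{"delta_pos":[0,4,-3],"dr":[0,0,0],"fingers":8.4},{"delta_pos":[0,5,0],"dr":[0,0,0],"fingers":8.4},{"delta_pos":[0,5,0],"dr":[0,0,0],"fingers":8.4},{"delta_pos":[0,5,0],"dr":[0,0,0],"fingers":8.4},{"delta_pos":[0,5,0],"dr":[0,0,0],"fingers":8.4},{"delta_pos":[0,4,0],"dr":[0,0,0],"fingers":8.4},{"delta_pos":[0,0,0],"dr":[0,0,0],"fingers":8.4},{"delta_pos":[0,0,0],"dr":[0,0,0],"fingers":8.4},{"delta_pos":[0,0,0],"dr":[0,0,0],"fingers":8.4},{"delta_pos":[0,0,0],"dr":[0,0,0],"fingers":8.4}]'
python3 - <<'E'
from h import *
go(.5,.1,.2)
c=manip.capture('scene');W,ok=cloud(c);cv2.imwrite('pics/s7.png',c['color'])
for a in(((.386,-.32),.068,.013),((.6675,.023),.072,.018),((.496,.375),.076,.0235),((.4515,-.163),.080,.029),((.611,.202),.018,.031),((.518,-.388),.064,.0105)):
    t=circ(W,ok,*a);print(a,None if t is None else np.round(t,4))
E
```

```text
time_s: 31.75
position: [0.4515, -0.1622, 0.1866]
tool_rot: [0.384, 3.118, -0.0]
contact_force: [0.0, -0.5, 0.4]
width: 0.984
time_s: 33.0
position: [0.5195, 0.1085, 0.2154]
tool_rot: [0.386, 3.118, 0.0]
contact_force: [-0.5, -0.1, -1.0]
width: 0.982
tool delta cm [ 1.68 -1.3   1.54] pos [0.5195 0.1085 0.2154] tilt [0. 0.] w 0.982 F [-0.5 -0.1 -1. ] t 33.0
((0.386, -0.32), 0.068, 0.013) [ 3.832e-01 -3.181e-01  1.500e-02  6.750e-02  6.200e+01]
((0.6675, 0.023), 0.072, 0.018) [6.665e-01 2.370e-02 1.920e-02 7.130e-02 1.540e+02]
((0.496, 0.375), 0.076, 0.0235) [4.932e-01 3.746e-01 2.560e-02 7.500e-02 2.040e+02]
((0.4515, -0.163), 0.08, 0.029) [ 4.514e-01 -1.609e-01  3.110e-02  7.920e-02  1.950e+02]
((0.611, 0.202), 0.018, 0.031) [6.102e-01 2.019e-01 3.260e-02 1.720e-02 5.690e+02]
((0.518, -0.388), 0.064, 0.0105) [ 5.170e-01 -3.882e-01  1.140e-02  6.360e-02  4.800e+01]
```

View pics/s7.png

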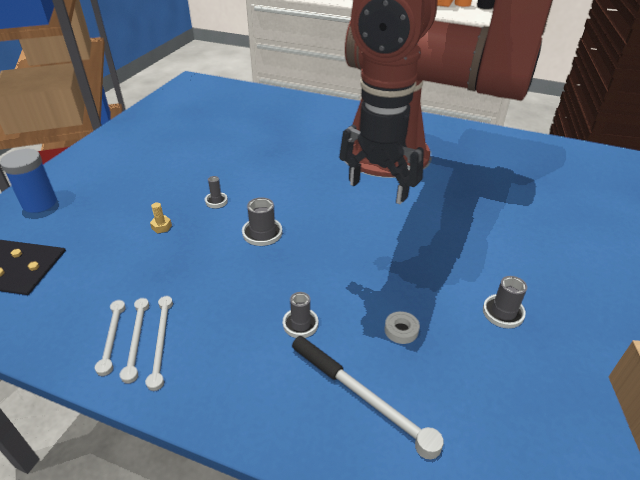

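All four sockets stand in their dishes: (215,190), (262,218), (300,312) and (510,297). The bearing and bolt have not moved, and the arm is clear.

```bash
python3 -c "
from bench import manip
print(manip.close_job())"
```

```text
the job is handed in; nothing more can be done
None
```

All four sockets are standing mouth up in their matching dishes, placed from smallest to largest. I handed the job in at about 33 s of the 109 s allowed.

- **Sockets:** In the last scene picture and depth check, the socket tops measured 67.5, 71.3, 75.0 and 79.2 mm. Resting on the dish floors, they should be 68, 72, 76 and 80 mm. Each is within about 3 mm of its dish centre, and the dishes leave 10–12 mm of clearance all round.
- **Bearing and bolt:** Both are within about 1 mm of where they started.
- **Robot:** The gripper is open and clear of everything. The highest wrist-force reading I saw, at the ends of moves, was about 13 N, when the large socket touched down.
- **Checks that disagreed:** The two cameras differ by 1–3 mm, about their stated calibration, so I averaged them. The first depth fits of the dishes from the top camera were off by up to 15 mm, so I used rim-colour fits there instead. The top view was blocked by the arm after the first placing, so I checked every placing with the scene camera only.

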